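Insulation test of a ceramic end block, contact lever held by hand

TASK

Test the insulation of the cream ceramic block: lay it fully down in the white nest of the bench tester, its length pointing at the round brass anvil, let go of it, then press the tester's three keys one at a time - round (clear), long bar (choose programme), square (arm) - each all the way down and released again. Then swing the spring-return contact lever in by its upright black handle until its pointer stands at the long middle mark, where the arm is parallel to the sides of the case and the sprung electrode clamps the block against the anvil; do not run it on against its end stop. The tester measures only while the lever is held, so finish still holding it there, and leave the tape roll, the glue bottle and the blue tee fitting where they are.

Things in the scene. Friction and masses are not known exactly. Their poses are not given: they have to be found in the camera images.
- block: Loose cream ceramic block, 24 x 42 x 24 mm (x, y, z), 0.03 to 0.06 kg. Origin at the centre of its underside, length along its y. It starts lying flat on the bench, to the right of the tester.
- tester: Bench insulation tester, fixed: grey case 200 mm deep (its x, away from the robot), 300 mm wide (its y, to the left), deck 46 mm above the bench; origin under its centre. Left half of the deck: three keys in front, a sloping display behind (80 mm high). Right half: white nest plate, the brass anvil left of it, the contact lever right of it. Nothing on it is higher than 117 mm.
- nest_seat (a point): Where the origin of the seated block belongs: on the nest's floor, 52 mm above the bench, with the block's end touching the anvil. Axes as tester; the block's 42 mm length lies along y, either way round. Up to 10 mm short of the anvil (towards -y) will do: the lever pushes it home.
- anvil_face (a point): Centre of the face of the fixed brass anvil (17 mm across) at the left (+y) end of the nest, 64 mm above the bench; bracket behind it 80 mm high. The nest is a recess in a white plate (top 58 mm up): 6 mm deep, 29 mm wide in x (2.5 mm play each side, 4 mm chamfer). Grip the block across its 24 mm width, tips 8 mm or more above its underside; beside it in x 35 mm are free.
- key_round_top (a point): Centre of the top of the round key (19 mm across, leftmost of the three): clears the tester. 57.5 mm above the bench, 10 mm proud of its panel. The keys stand in a row along the tester's y, 42 mm apart.
- key_round (a joint): Travel of the round key: 0 up, 0.004 m fully down. Sprung: starts to move at 2 N, fully down at 5 N, straight down. A press counts from 0.003 m on, with the other keys up.
- key_bar_top (a point): Centre of the top of the long bar key (34 mm in the tester's x by 14 mm in y, in the middle): chooses the programme. Same height as the round key.
- key_bar (a joint): Travel of the bar key, like that of the round key.
- key_square_top (a point): Centre of the top of the square key (26 x 26 mm, rightmost): arms the tester. Same height as the round key.
- key_square (a joint): Travel of the square key, like that of the round key.
- handle: Upright black handle on the front end of the contact lever, a round post 17 mm across (21 mm at its knob), from 68 to 116 mm above the bench; origin at its middle, 92 mm up, z up; it revolves freely on its stud. The flat steel arm below it (14 mm wide) has its top at 68 mm. Free room all round: pinch it from above, or push it from its right side.
- pivot (a point): Upright pivot of the lever at the back right of the deck (tester's x +75, y -85 mm), 64 mm above the bench; axes as tester. The handle is 165 mm from it and moves on a level arc. A pointer on the lever runs over an index plate at the case's front edge: a long middle mark, a short mark 9.5 mm to either side.
- lever (a joint): Lever angle: 0 sprung out to the right; grows as the handle swings left; 0.35 rad = at the middle mark, arm along the tester's x (good within 0.045 rad, 7 mm at the handle; handle then 57 mm left of its start); 0.45 end stop. It springs back when let go. It meets the seated block at 0.26. Force at the handle: 2 N at 0, 3.5 N before the block, 7.5 N at 0.35, 11 N at the stop.
- electrode: Sprung brass electrode, 11 mm across, on the lever arm 65 mm from the pivot, pointing at the anvil; it yields up to 14 mm on its spring (2 N at first, 1.2 N more per mm) and presses the end of the block with 9 N when the lever is at its middle mark.
- tape: Bystander: black roll of tape lying flat, 58 mm across, 18 mm high; origin under its centre.
- glue: Bystander: small white glue bottle, standing, 21 mm across, 38 mm high; origin under its centre.
- tee: Bystander: blue tee fitting lying flat, 33 x 44 x 14 mm; origin under its centre.
There are look-alikes about, which are no part of the job. There is more than one size of the block; the job needs the middle-sized.

How it is judged:
By the outcome, as a careful person would: the job done as asked, in the order asked, and still so for the second after the job is handed in, while the arm keeps its last pose, push and grip.
It also fails if it takes over 64 s, if anything falls off the work surface, if the arm or the gripper's body presses on something with over 40 N, if the wrist force passes 120 N, or if a joint passes its speed limit or range.

ROBOT

A 7-joint arm with a two-finger parallel gripper is mounted at the origin on a cart in front of the work surface, level with it; the furniture and walls round the work are solid. World frame = base frame: x ahead of the robot, y to its left, z up, the work surface at z = 0. Lengths are in m, angles in rad, forces in N, time in s.
With the tool pointing down it reaches from about 0.425 to 0.875 m from the base axis. Payload 4.7 kg.
Tool frame: the origin (TCP) lies midway between the tips of the shut fingers; the grasp point (between the pads) lies 19 mm behind it; z points along the fingers, y is the line along which they close (so a half turn about z gives the same grasp; the last joint's range is limited). The gripper opens to 87 mm and grips with 3 to 60 N. Pads are 19 mm wide; open, the fingers measure 117 mm over their backs; the gripper's body (75 mm by 190 mm) begins 51 mm behind the grasp point.
Start: joints at [-1.209, 0.321, -0.07, 1.45, 0.023, 1.371, -0.057], TCP at [0.222, 0.611, 0.223] pointing down, gripper open.
Joint ranges: [-2.86, 2.86], [-0.3, 2.09], [-1.38, 1.24], [0.06, 2.45], [-1.56, 4.7], [0.09, 2.05], [-2.69, 2.69]. Speed limits (rad/s): [2.57, 2.57, 3.14, 3.14, 3.14, 3.14, 3.14].

INTERFACE

Orientations are given as a rotation vector (axis times angle).
In Python, from bench import ctrl gives the robot as it stands. The module is installed in compiled form; this text tells all that it offers.
- The arm moves only by the shell command python3 -m handwheel 'ROWS' [FORCE]. ROWS is JSON, a list of rows, each a list of 7 numbers: the finger opening in m, from 0 to 0.087, then the shift along the tool's x, y, z in m, then the turn, a rotation vector about the tool's x, y, z in degrees. A call has 1 to 12 rows; each row shifts and turns the commanded pose from where the row before left it, along the tool's axes as they then stand; what a row does not reach is not made up. A row lasts 1/8 s, in which the tool goes at most 62.5 mm and 10.7 degrees, less where a joint would pass 70% of its speed; a pose out of reach is approached as far as the arm can. A call is refused whole if a number of a shift passes 0.0625 or a number of a turn 10.7, either way. A call with a gripper value outside its range is refused whole. The fingers move at their own pace and stop on an object; FORCE is the grip in N (left out, the last holds). Time passes only in rows, so rows that do not move let the fingers close. It gives the time, the measured TCP pose, the force, the opening and the grip force at its end, in the units of the state.
- ctrl.get_state(): the state, without advancing time (a new reading comes with each control period).
- ctrl.get_image(name): name is "scene" or "side" or "wrist"; returns (picture, depth): 400x640x3 uint8, blue, green, red; 400x640 float32, m along the optical axis (not along the pixel's ray), 0 where there is no reading.
- ctrl.camera_info(name): a dict with "intrinsics" (3x3 intrinsics, pixels), "R" (3x3) and "t" (3): a world point X has camera coordinates R X + t. Camera axes: x right, y down, z forward; pixel columns grow to the right and rows downward; lengths in m; the calibration is good to about 2 mm. A picture is of the moment at which its call begins: read the wrist's pose just before it. camera_info takes no time and is no camera call; for the wrist camera it gives the pose at the moment of the call.
- ctrl.close_job(): hands the job in; it is judged then, once.
The state is a dict: "time": time; "joint_positions": joint angles; "qd": joint speeds; "joint_torque": joint torques, N m; "position": TCP position; "tool_rot": TCP orientation; "ft_force": force on the tool from outside, world axes, zero at the start; "torque": the same for the moment, N m; "grip_width": opening from 0.0 (shut) to 1.0 (fully open); "grip_force": force on a finger pad.
Only numpy, scipy, OpenCV 4.12 (cv2) and the standard library are available. Lean on these libraries where they do the work, as an engineer would, in place of code of your own. Each camera call takes 0.05 s, during which the arm holds its last target. There are 200 camera calls.

## Working session

There is one attempt and no reset: what is moved stays moved. The work goes in short steps, Python scripts to look and compute and a shell command to move; the robot and the scene stay as the last step left them, time stands still between calls to the robot, and variables do not carry over. Pictures are saved under pics/ and viewed, at most 10 in all, crops included, and the job is handed in when it is done.

```bash
mkdir -p pics
cat > h.py <<'E'
import numpy as np, cv2
from bench import ctrl
from scipy.spatial.transform import Rotation as R
def cam(n):
    ci=ctrl.camera_info(n); im,d=ctrl.get_image(n); return im,d,np.array(ci["intrinsics"]),np.array(ci["R"]),np.array(ci["t"])
def cloud(d,K,Rm,t):
    v,u=np.indices(d.shape); p=np.stack([(u-K[0,2])/K[0,0]*d,(v-K[1,2])/K[1,1]*d,d],-1)
    return (p-t)@Rm
def ray(u,v,z,K,Rm,t):
    r=Rm.T@np.array([(u-K[0,2])/K[0,0],(v-K[1,2])/K[1,1],1]); c=-Rm.T@t
    return c+r*(z-c[2])/r[2]
E
python3 - <<'E'
from h import *
s=ctrl.get_state(); print({k:np.round(v,3) for k,v in s.items()})
for n in("scene","side"):
    im,d,K,Rm,t=cam(n); cv2.imwrite(f"pics/{n}0.png",im); np.savez(f"{n}0.npz",im=im,d=d,K=K,R=Rm,t=t); print(n,-Rm.T@t,Rm[2],K[0,0])
E
```

```text
{'time': np.float64(0.0), 'joint_positions': array([-1.209,  0.322, -0.07 ,  1.452,  0.023,  1.371, -0.057]), 'qd': array([ 0.001, -0.   , -0.   , -0.   , -0.001,  0.001,  0.002]), 'joint_torque': array([ 0.0000e+00, -4.9128e+01, -4.0400e-01, -3.1252e+01, -6.4000e-02,
        4.4000e-02,  0.0000e+00]), 'position': array([0.221, 0.611, 0.221]), 'tool_rot': array([-5.440e-01, -3.094e+00,  3.000e-03]), 'ft_force': array([-0.835,  0.273,  0.313]), 'torque': array([ 0.021,  0.033, -0.033]), 'grip_force': np.float64(0.0), 'grip_width': np.float64(0.998)}
scene [-0.08787516 -0.81660589  0.74978136] [ 0.55016262  0.6518614  -0.52191743] 484.8746715056568
side [ 0.63329201 -0.96581479  0.84180399] [-0.04704044  0.78775176 -0.61419407] 473.5409016193482
```

View pics/scene0.png

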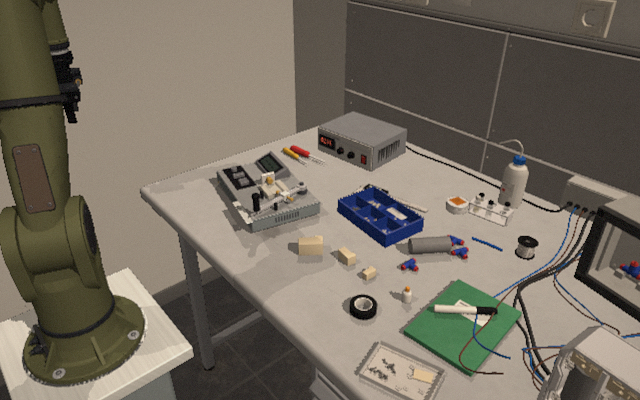

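View pics/side0.png

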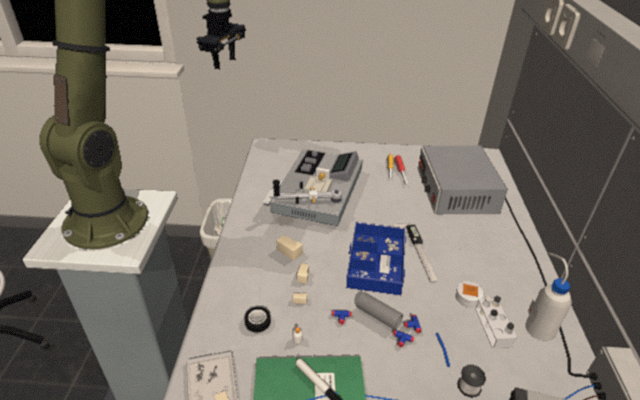

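The scene view shows the tester at (265,192), with the large block at (311,245), the middle one at (347,256) and the small one at (369,272). In the side view the same blocks are at (289,247), (303,274) and (300,298), and the lever handle is at (277,188).

Run:
```python
from h import *
for n in("scene","side"):
    f=np.load(f"{n}0.npz"); im=f["im"];P=cloud(f["d"],f["K"],f["R"],f["t"]);K,Rm,t=f["K"],f["R"],f["t"]
    ok=f["d"]>0
    hsv=cv2.cvtColor(im,cv2.COLOR_BGR2HSV)
    m=((hsv[...,0]>10)&(hsv[...,0]<30)&(hsv[...,1]>45)&(hsv[...,2]>100)&(P[...,2]>0.008)&(P[...,2]<0.06)&(P[...,1]>-.6)&(P[...,1]<.6)&ok).astype(np.uint8)
    c,l,st,ce=cv2.connectedComponentsWithStats(m)
    for i in range(1,c):
        if st[i,4]<30: continue
        q=P[l==i]; zt=np.percentile(q[:,2],95); top=q[q[:,2]>zt-.004]
        r=cv2.minAreaRect((top[:,:2]*1000).astype(np.float32))
        print(n,"cream",ce[i].round(0),"ztop",zt.round(4),"rect mm",np.round(r[0],1),np.round(r[1],1),round(r[2],1))
    # deck
    g=ok&(abs(P[...,2]-.046)<.004)&(P[...,0]>.3)&(P[...,0]<.9)&(P[...,1]>-.2)&(P[...,1]<.6)&(hsv[...,1]<60)
    c,l,st,ce=cv2.connectedComponentsWithStats(cv2.morphologyEx(g.astype(np.uint8),cv2.MORPH_CLOSE,np.ones((3,3))))
    i=1+np.argmax(st[1:,4]); q=P[(l==i)&g]; r=cv2.minAreaRect((q[:,:2]*1000).astype(np.float32)); print(n,"deck",st[i],r)
    k=ok&(P[...,2]>.08)&(P[...,2]<.125)&(hsv[...,2]<70)&(P[...,0]>.3)&(P[...,0]<.9)&(P[...,1]>-.2)&(P[...,1]<.6)
    c,l,st,ce=cv2.connectedComponentsWithStats(k.astype(np.uint8))
    for i in range(1,c):
        if st[i,4]>15: q=P[l==i]; print(n,"dark",ce[i].round(),st[i,4],q.mean(0).round(4),q.min(0).round(3),q.max(0).round(3))
```

```text
scene cream [290. 152.] ztop 0.0181 rect mm [800.9 363.1] [81.5 16.5] 87.8
scene cream [273. 188.] ztop 0.0592 rect mm [578.5 156.4] [85.  63.9] 75.7
scene cream [514. 198.] ztop 0.0571 rect mm [1067.3 -299.5] [13.8 39.9] 40.6
scene cream [457. 201.] ztop 0.0291 rect mm [ 951.5 -198.3] [41.2 43. ] 77.9
scene cream [477. 208.] ztop 0.0313 rect mm [ 964.4 -257.4] [15.4  4.9] 71.8
scene cream [396. 213.] ztop 0.0454 rect mm [ 753.5 -145.6] [55.8 15.1] 81.7
scene cream [311. 245.] ztop 0.0358 rect mm [518.4 -80.1] [37.3 57.7] 52.2
scene cream [347. 255.] ztop 0.0255 rect mm [ 559.8 -163.1] [44.3 23.5] 89.5
scene cream [529. 251.] ztop 0.032 rect mm [ 899.1 -442.2] [ 4.8 25.4] 60.6
scene cream [596. 258.] ztop 0.0516 rect mm [ 957.2 -566.3] [56.8  4.4] 3.6
scene cream [606. 260.] ztop 0.0549 rect mm [ 980.3 -579.6] [ 2.3 16.4] 76.1
scene cream [369. 272.] ztop 0.0191 rect mm [ 559.9 -239.7] [32.5 17.9] 4.1
scene cream [407. 294.] ztop 0.0372 rect mm [ 564.2 -348.5] [6.8 6.4] 44.3
scene cream [363. 301.] ztop 0.019 rect mm [ 477.6 -302.5] [25.4 37.5] 40.2
scene cream [456. 310.] ztop 0.029
[... 630 characters left out ...]
13.7] 15.9
side cream [289. 246.] ztop 0.0364 rect mm [517.8 -80. ] [34.9 60.8] 55.3
side cream [303. 272.] ztop 0.026 rect mm [ 561.8 -162.4] [44.3 22.7] 84.7
side cream [470. 290.] ztop 0.0297 rect mm [ 949.7 -201. ] [39.4 36.4] 78.6
side cream [299. 296.] ztop 0.0198 rect mm [ 559.3 -239.9] [17.4 30.6] 85.3
side cream [297. 330.] ztop 0.0392 rect mm [ 565.5 -346.5] [7.  6.5] 59.0
side deck [ 263  158   99   58 1317] ((567.2000122070312, 189.2837677001953), (306.77838134765625, 217.84127807617188), 77.12577056884766)
side dark [424. 160.] 16 [0.8891 0.2601 0.0851] [0.885 0.222 0.081] [0.893 0.289 0.089]
side dark [276. 186.] 60 [0.4685 0.0681 0.1011] [0.461 0.063 0.08 ] [0.475 0.073 0.117]
```

```bash
cat >> h.py <<'E'
def plan(x,y,z,yaw):
    "tool-frame turn about z (deg), and shift in present tool axes and in axes after the turn; yaw = world angle of tool y axis (mod 180)"
    s=ctrl.get_state(); A=R.from_rotvec(s["tool_rot"]).as_matrix(); d=np.array([x,y,z])-s["position"]
    cur=np.degrees(np.arctan2(A[1,1],A[0,1])); dy=(yaw-cur+90)%180-90
    B=A@R.from_euler("z",-dy,degrees=True).as_matrix()
    print("t",round(float(s["time"]),2),"pos",s["position"].round(4),"yawY",cur.round(2),"tilt",A[:,2].round(3),"turn z",round(-dy,2),"now",(A.T@d*1000).round(1),"after",(B.T@d*1000).round(1),"F",s["ft_force"].round(1),"q7",s["joint_positions"].round(2)[-1],"grip",round(float(s["grip_width"])*87,1),round(float(s["grip_force"]),1))
E
python3 - <<'E'
from h import *
ci=ctrl.camera_info("wrist"); Rm=np.array(ci["R"]);t=np.array(ci["t"]);print("cam",(-Rm.T@t).round(3),"\n",Rm.round(3),np.array(ci["intrinsics"]).round(0).tolist())
plan(.56,.17,.30,-12); plan(.56,-.163,.15,-3)
print(R.from_rotvec(ctrl.get_state()["tool_rot"]).as_matrix().round(2))
E
```

```text
cam [0.148 0.638 0.385] 
 [[ 0.341  0.94  -0.002]
 [ 0.903 -0.327  0.279]
 [ 0.262 -0.097 -0.96 ]] [[276.0, 0.0, 317.0], [0.0, 276.0, 198.0], [0.0, 0.0, 1.0]]
t 0.1 pos [0.2214 0.6106 0.2216] yawY 70.07 tilt [-0.001 -0.002 -1.   ] turn z 82.07 now [-468.5 -298.9  -77.9] after [-360.7  422.8  -77.9] F [0.1 0.6 0.3] q7 -0.06 grip 86.6 0.0
t 0.1 pos [0.2214 0.6106 0.2216] yawY 70.07 tilt [-0.001 -0.002 -1.   ] turn z 73.07 now [-582.  -611.7   72.7] after [-754.7  378.6   72.7] F [0.1 0.6 0.3] q7 -0.06 grip 86.6 0.0
[[-0.94  0.34 -0.  ]
 [ 0.34  0.94 -0.  ]
 [-0.   -0.   -1.  ]]
```

```bash
python3 -m handwheel '[[0.087,0,0,-0.004,0,0,10.2],[0.087,0,0,-0.004,0,0,10.2],[0.087,0,0,-0.004,0,0,10.2],[0.087,0,0,-0.004,0,0,10.2],[0.087,0,0,-0.004,0,0,10.2],[0.087,0,0,-0.004,0,0,10.2],[0.087,0,0,-0.004,0,0,10.2],[0.087,0,0,-0.004,0,0,10.2]]'
python3 -m handwheel '[[0.087,-0.04,0.043,0,0,0,0],[0.087,-0.04,0.043,0,0,0,0],[0.087,-0.04,0.043,0,0,0,0],[0.087,-0.04,0.043,0,0,0,0],[0.087,-0.04,0.043,0,0,0,0],[0.087,-0.04,0.043,0,0,0,0],[0.087,-0.04,0.043,0,0,0,0],[0.087,-0.04,0.043,0,0,0,0],[0.087,-0.04,0.043,0,0,0,0],[0.087,-0.04,0.04,0,0,0,0],[0.087,0,0,0,0,0,0]]'
python3 - <<'E'
from h import *
plan(.56,.12,.25,-12)
im,d,K,Rm,t=cam("wrist"); cv2.imwrite("pics/w1.png",im); np.savez("w1.npz",im=im,d=d,K=K,R=Rm,t=t)
E
```

```text
time: 1.1
position: [0.2214, 0.6108, 0.254]
tool_rot: [2.439, 1.98, -0.002]
ft_force: [0.6, 0.1, -0.1]
grip_width: 1.001
grip_force: 0.0
time: 2.48
position: [0.5619, 0.1274, 0.2544]
tool_rot: [2.441, 1.973, -0.002]
ft_force: [-0.1, 0.4, 0.5]
grip_width: 0.999
grip_force: 0.0
t 2.48 pos [0.5619 0.1274 0.2544] yawY -12.09 tilt [ 0.001 -0.003 -1.   ] turn z -0.09 now [-7.7 -0.3  4.4] after [-7.7 -0.3  4.4] F [-0.1  0.4  0.5] q7 -0.41 grip 86.9 0.0
```

View pics/w1.png

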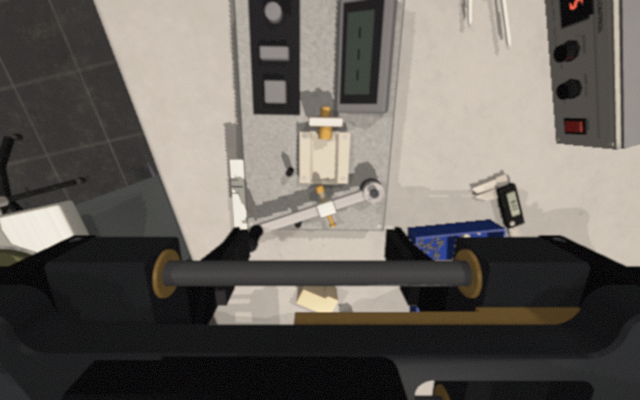

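The wrist view shows the round key at (273,12), the bar at (273,52) and the square at (275,91). The anvil is at (326,113), the nest recess at (325,157), the pivot at (372,192), the handle at (256,235) and the index plate at (238,195).

Run:
```python
from h import *
f=np.load("w1.npz"); im,d,K,Rm,t=[f[k] for k in("im","d","K","R","t")]
hsv=cv2.cvtColor(im,cv2.COLOR_BGR2HSV); P=cloud(d,K,Rm,t)
# keys: light spots in the dark panel
m=np.zeros(d.shape,np.uint8); m[0:112,254:299]=(hsv[0:112,254:299,2]>75)
c,l,st,ce=cv2.connectedComponentsWithStats(m); pts=[]
for i in range(1,c):
    if st[i,4]>80:
        a=np.r_[ray(*ce[i],.0575,K,Rm,t)]; print("key",ce[i].round(1),st[i],a.round(4),"depth z",np.median(P[l==i][:,2]).round(4)); pts.append(a)
# block nest recess: heights
for nm,(u0,u1,v0,v1),(a,b) in [("plate",(285,365,120,195),(.055,.061)),("floor",(295,355,120,195),(.049,.0545)),("pivot",(355,390,175,210),(.066,.09))]:
    q=P[v0:v1,u0:u1].reshape(-1,3); q=q[(q[:,2]>a)&(q[:,2]<b)]; print(nm,len(q),q.mean(0).round(4), cv2.minAreaRect((q[:,:2]*1000).astype(np.float32)))
# deck edges (left & right) per row: gray to bench height
L=[];Rr=[]
for v in range(5,225,5):
    row=P[v,:,2]; idx=np.where((abs(row-.046)<.006))[0]; idx=idx[(idx>225)&(idx<415)]
    if len(idx): L.append(ray(idx.min(),v,.046,K,Rm,t)); Rr.append(ray(idx.max(),v,.046,K,Rm,t))
for nm,a in(("front",L),("back",Rr)):
    a=np.array(a)[:,:2]; vx,vy,x0,y0=cv2.fitLine(a.astype(np.float32),cv2.DIST_HUBER,0,.001,.001).ravel(); print(nm,np.degrees(np.arctan2(vy,vx)),x0,y0)
cv2.imwrite("pics/w1c.png",cv2.resize(im[95:245,225:400],None,fx=4,fy=4,interpolation=cv2.INTER_CUBIC)[:600,:])
```

```text
key [272.9  11.6] [264   1  18  22 295] [0.5527 0.3264 0.0575] depth z 0.0583
key [273.9  52.6] [259  46  30  15 419] [0.5432 0.2856 0.0575] depth z 0.0584
key [274.7  91.5] [264  80  23  24 525] [0.5334 0.2439 0.0575] depth z 0.0584
plate 1503 [0.5761 0.1508 0.0586] ((581.82763671875, 149.48751831054688), (72.01019287109375, 102.56302642822266), 70.18892669677734)
floor 917 [0.5753 0.1499 0.053 ] ((577.6405029296875, 149.86367797851562), (90.15068054199219, 76.56893920898438), 75.08304595947266)
pivot 450 [0.6248 0.0965 0.0721] ((623.9950561523438, 97.02140808105469), (27.6004638671875, 36.320945739746094), 79.97713470458984)
front 72.0122 0.4850059 0.25681126
back 76.87027 0.67410123 0.18399996
```

View pics/w1c.png

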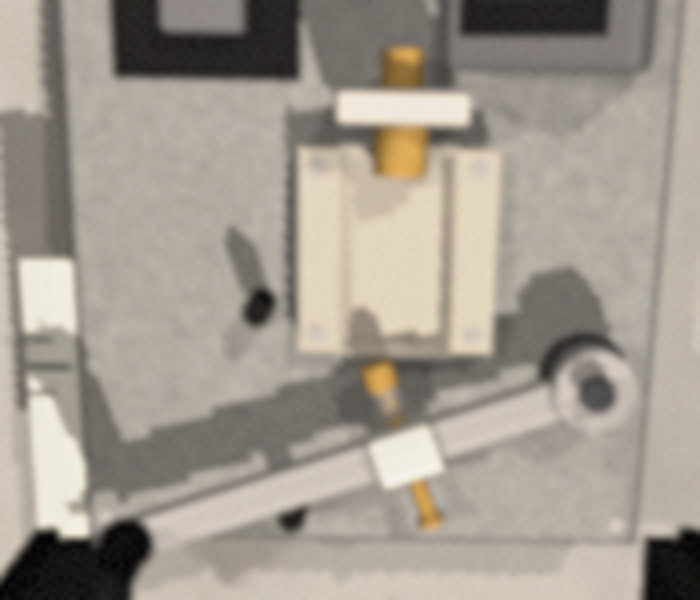

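The crop (4x) shows the anvil's face edge at (400,178), the plate edges at x 297 and 499 (y 150-355), the pivot at (597,392) and the electrode tip at (380,365). The recess between them is clear.

Run:
```python
from h import *
f=np.load("w1.npz"); im,d,K,Rm,t=[f[k] for k in("im","d","K","R","t")]; P=cloud(d,K,Rm,t)
pix=lambda x,y:(225+(x+.5)/4-.5,95+(y+.5)/4-.5)
yaw=np.radians(-13.1); ex=np.array([np.cos(yaw),np.sin(yaw)]); ey=np.array([-ex[1],ex[0]])
C=lambda x,y,z: ray(*pix(x,y),z,K,Rm,t)[:2]
pts=dict(anv=C(401,178,.0725),anvax=C(402,150,.0725),pl=C(297,250,.058),pr=C(499,250,.058),pl2=C(299,150,.058),pb=C(395,355,.058),pt=C(400,150,.058),rl=C(345,250,.055),rr=C(443,250,.055))
u,v=pix(597,392); zp=P[int(v)-1:int(v)+3,int(u)-1:int(u)+3,2].mean(); print("zpiv",zp); pts["piv"]=C(597,392,zp)
for k,a in pts.items(): print(k,a.round(4),"tester axes",(a@ex).round(4),(a@ey).round(4))
for k,a in dict(round=(.5527,.3264),bar=(.5432,.2856),sq=(.5334,.2439)).items(): a=np.array(a);print(k,(a@ex).round(4),(a@ey).round(4))
# plate edge directions
e=C(299,160,.058)-C(297,345,.058); print("yaw plate L",np.degrees(np.arctan2(e[1],e[0]))-90); e=C(501,160,.058)-C(493,345,.058); print("yaw plate R",np.degrees(np.arctan2(e[1],e[0]))-90)
e=C(499,150,.058)-C(297,147,.058); print("yaw top",np.degrees(np.arctan2(e[1],e[0])))
```

```text
zpiv 0.07816664931404843
anv [0.5816 0.1765] tester axes 0.5264 0.3037
anvax [0.5835 0.1846] tester axes 0.5265 0.3121
pl [0.5441 0.16  ] tester axes 0.4937 0.2791
pr [0.6083 0.1462] tester axes 0.5593 0.2803
pl2 [0.5519 0.1906] tester axes 0.4943 0.3108
pb [0.5681 0.119 ] tester axes 0.5264 0.2447
pt [0.5832 0.1839] tester axes 0.5263 0.3113
rl [0.5592 0.1563] tester axes 0.5092 0.279
rr [0.5906 0.1496] tester axes 0.5413 0.2795
piv [0.629  0.0985] tester axes 0.5904 0.2385
round 0.4643 0.4432
bar 0.4643 0.4013
sq 0.4642 0.3584
yaw plate L -13.735449507074037
yaw plate R -12.684633452659057
yaw top -12.912295925036334
```

```bash
python3 -m handwheel '[[0.087,-0.04,0,0.006,0,0,-9],[0.087,-0.06,0.003,0.006,0,0,0],[0.087,-0.06,0.003,0.006,0,0,0],[0.087,-0.06,0.003,0.006,0,0,0],[0.087,-0.06,0.003,0.006,0,0,0],[0.087,-0.06,0.003,0.006,0,0,0],[0.087,-0.025,0.003,0.006,0,0,0],[0.087,0,0,0,0,0,0]]'
cat > blk.py <<'E'
from h import *
import sys
im,d,K,Rm,t=cam("wrist"); P=cloud(d,K,Rm,t); hsv=cv2.cvtColor(im,cv2.COLOR_BGR2HSV)
np.savez("w2.npz",im=im,d=d,K=K,R=Rm,t=t); cv2.imwrite("pics/w2.png",im)
m=((d>0)&(P[...,2]>.013)&(P[...,2]<.045)&(hsv[...,1]>40)&(hsv[...,0]>8)&(hsv[...,0]<32)&(hsv[...,2]>90)).astype(np.uint8)
c,l,st,ce=cv2.connectedComponentsWithStats(m)
for i in range(1,c):
    if st[i,4]<100: continue
    q=P[l==i]; z=np.percentile(q[:,2],90)
    uv=np.argwhere((l==i)&(P[...,2]>z-.005))[:,::-1]
    g=np.array([ray(u,v,z-.001,K,Rm,t)[:2] for u,v in uv]); r=cv2.minAreaRect((g*1000).astype(np.float32))
    print(ce[i].round(),st[i,4],"z",z.round(4),r,g.mean(0).round(4))
E
python3 blk.py; python3 -c "
from h import *
plan(.561,-.163,.11,-3)"
```

```text
time: 3.52
position: [0.555, -0.2314, 0.2117]
tool_rot: [-2.271, -2.169, 0.002]
ft_force: [0.7, -0.2, -0.3]
grip_width: 1.001
grip_force: 0.0
[278.  51.] 1773 z 0.0364 ((517.2005004882812, -77.74928283691406), (34.22831344604492, 60.335289001464844), 52.122108459472656) [ 0.5169 -0.0796]
[319. 124.] 613 z 0.0261 ((560.8765258789062, -161.16165161132812), (41.8509521484375, 23.744991302490234), 82.43599700927734) [ 0.5597 -0.1614]
[631. 142.] 508 z 0.0294 ((945.672119140625, -198.17388916015625), (35.6171989440918, 29.175968170166016), 79.03997802734375) [ 0.942  -0.1998]
[634. 175.] 120 z 0.0257 ((963.7110595703125, -244.3522491455078), (8.567591667175293, 12.76969051361084), 15.361371994018555) [ 0.965  -0.2442]
[321. 184.] 302 z 0.0196 ((558.2420654296875, -237.10678100585938), (17.634260177612305, 30.62348175048828), 87.39024353027344) [ 0.5587 -0.238 ]
t 3.58 pos [ 0.5557 -0.2293  0.2119] yawY -2.49 tilt [-0.001  0.001 -1.   ] turn z 0.51 now [ 66.3   2.5 102. ] after [ 66.4   1.9 102. ] F [ 0.1 -0.2  0.2] q7 0.46 grip 87.0 0.0
```

```bash
python3 -m handwheel '[[0.087,0.033,-0.001,0.03,0,0,3.5],[0.087,0.034,-0.002,0.05,0,0,0],[0.087,0,0,0.05,0,0,0],[0.087,0,0,0.03,0,0,0],[0.087,0,0,0,0,0,0]]' ; python3 -c "
from h import *
plan(.5605,-.162,.010,-6)"
```

```text
time: 4.2
position: [0.5563, -0.1598, 0.0504]
tool_rot: [-2.327, -2.103, 0.003]
ft_force: [-0.4, 0.8, 0.6]
grip_width: 0.999
grip_force: 0.0
t 4.2 pos [ 0.5563 -0.1598  0.0504] yawY -5.78 tilt [-0.005  0.002 -1.   ] turn z 0.22 now [-1.8  4.6 40.4] after [-1.8  4.6 40.4] F [-0.4  0.8  0.6] q7 0.36 grip 86.9 0.0
```

```bash
python3 -m handwheel '[[0.087,-0.002,0.004,0.02,0,0,0],[0.087,0,0,0.02,0,0,0],[0.06,0,0,0,0,0,0],[0.015,0,0,0,0,0,0],[0.015,0,0,0,0,0,0],[0.015,0,0,0,0,0,0],[0.015,0,0,0,0,0,0],[0.015,0,0,0,0,0,0]]' 20; python3 -c "
from h import *
plan(.5757,.1522,.17,-13.1)"
```

```text
time: 5.2
position: [0.5616, -0.1662, 0.0127]
tool_rot: [2.335, 2.102, 0.0]
ft_force: [-0.2, 0.3, -1.0]
grip_width: 0.398
grip_force: 0.0
t 5.2 pos [ 0.5616 -0.1662  0.0127] yawY -6.02 tilt [ 0.  0. -1.] turn z 7.08 now [ 318.1  -19.3 -157.3] after [ 313.3  -58.4 -157.3] F [-0.2  0.3 -1. ] q7 0.4 grip 34.7 0.0
```

```bash
python3 -m handwheel '[[0.03,0.004,0,0.002,0,0,0],[0.03,0,0,0,0,0,0],[0.015,0,0,0,0,0,0],[0.015,0,0,0,0,0,0],[0.015,0,0,0,0,0,0]]' 20; python3 -c "
from h import *
plan(.5757,.1522,.17,-13.1)"
```

```text
time: 5.82
position: [0.5619, -0.1623, 0.0105]
tool_rot: [-2.335, -2.101, -0.0]
ft_force: [0.9, -0.4, -0.6]
grip_width: 0.273
grip_force: 19.9
t 5.83 pos [ 0.5619 -0.1623  0.0105] yawY -6.03 tilt [-0.  0. -1.] turn z 7.07 now [ 314.2  -19.3 -159.5] after [ 309.4  -57.8 -159.5] F [ 0.9 -0.4 -0.6] q7 0.39 grip 23.7 19.9
```

```bash
python3 -m handwheel '[[0.015,0,0,-0.05,0,0,0],[0.015,0,0,-0.055,0,0,0],[0.015,0.03,0,-0.055,0,0,7.1],[0.015,0.055,-0.011,0,0,0,0],[0.015,0.055,-0.011,0,0,0,0],[0.015,0.055,-0.011,0,0,0,0],[0.015,0.055,-0.011,0,0,0,0],[0.015,0.04,-0.011,0,0,0,0],[0.015,0.018,-0.003,0,0,0,0],[0.015,0,0,0,0,0,0],[0.015,0,0,0,0,0,0]]'; python3 -c "
from h import *
plan(.5757,.1522,.12,-13.1)"
```

```text
time: 7.2
position: [0.5722, 0.1484, 0.1705]
tool_rot: [2.463, 1.948, -0.001]
ft_force: [-0.2, -0.9, 0.6]
grip_width: 0.278
grip_force: 19.9
t 7.2 pos [0.5722 0.1484 0.1705] yawY -13.33 tilt [ 0.    -0.001 -1.   ] turn z -0.23 now [ 4.5  2.5 50.5] after [ 4.5  2.6 50.5] F [-0.2 -0.9  0.6] q7 -0.41 grip 24.2 19.9
```

```bash
python3 -m handwheel '[[0.015,0.0045,0.0025,0.03,0,0,0],[0.015,0,0,0.04,0,0,0],[0.015,0,0,0.01,0,0,0],[0.015,0,0,0,0,0,0],[0.015,0,0,0,0,0,0]]'; python3 -c "
from h import *
plan(.5757,.1522,.0625,-13.1)
for n in ('side','wrist'):
    im,d,K,Rm,t=cam(n); np.savez(n+'3.npz',im=im,d=d,K=K,R=Rm,t=t); print(n, (K@(Rm@np.array([.5757,.1522,.07])+t)))
    if n=='side': a=cv2.resize(im[130:230,250:380],None,fx=4,fy=4,interpolation=cv2.INTER_CUBIC)
    else: cv2.imwrite('pics/w3.png',im)
cv2.imwrite('pics/s3.png',a)"
```

```text
time: 7.82
position: [0.5765, 0.1549, 0.0922]
tool_rot: [2.461, 1.951, 0.004]
ft_force: [-0.1, -0.0, 0.6]
grip_width: 0.273
grip_force: 19.9
t 7.83 pos [0.5765 0.1549 0.0922] yawY -13.18 tilt [ 0.003  0.001 -1.   ] turn z -0.08 now [-2.8 -0.2 29.7] after [-2.8 -0.2 29.7] F [-0.1 -0.   0.6] q7 -0.37 grip 23.8 19.9
side [430.81348303 243.69777701   1.35746471]
wrist [63.83082261 46.82109902  0.20057986]
```

View pics/w3.png

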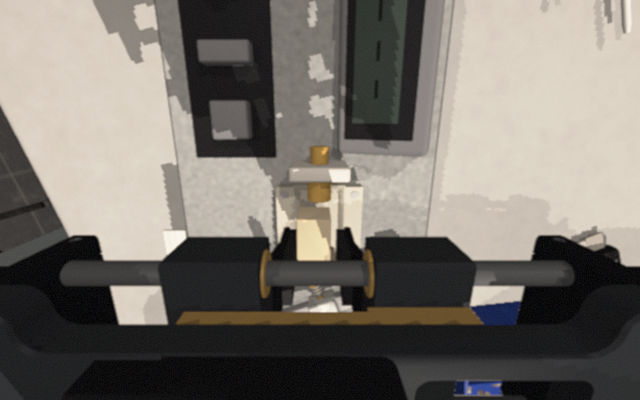

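The held block is visible at (313,232), with its far end at v≈208 between u≈297 and 332. The anvil's face is at (320,201), and the plate spans u≈275 to 362.

```bash
python3 -c "
from h import *
f=np.load('wrist3.npz'); im,d,K,Rm,t=[f[k] for k in('im','d','K','R','t')]
cv2.imwrite('pics/w3c.png',cv2.resize(im[150:262,255:380],None,fx=5,fy=5,interpolation=cv2.INTER_CUBIC))
yaw=np.radians(-13.1); ex=np.array([np.cos(yaw),np.sin(yaw)]); ey=np.array([-ex[1],ex[0]])
p=ctrl.get_state()['position'][:2]; print('tcp',p@ex,p@ey)
for nm,u,v,z in(('blkL',297,208,.1055),('blkR',332,208,.1055),('anv',320,201,.0725),('plL',276,200,.058),('plR',362,200,.058)):
    a=ray(u,v,z,K,Rm,t)[:2]; print(nm,(a@ex).round(4),(a@ey).round(4))
"
```

```text
tcp 0.5260842865098739 0.2819183623303282
blkL 0.5138 0.3098
blkR 0.5338 0.3097
anv 0.5274 0.3041
plL 0.4948 0.3005
plR 0.559 0.3005
```

View pics/w3c.png

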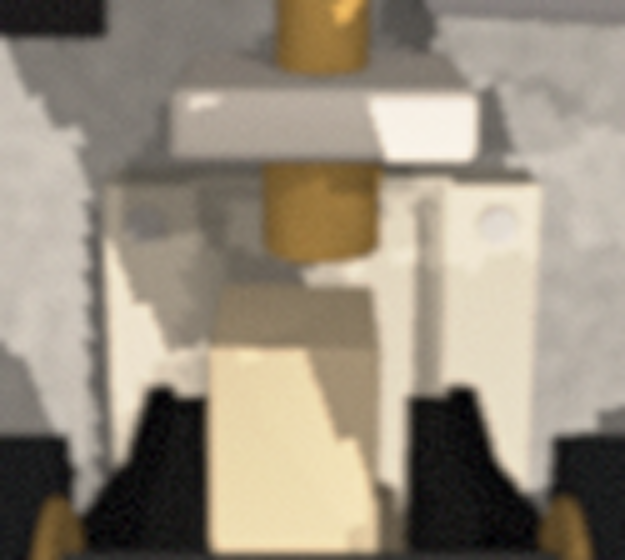

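The crop (5x) shows the block's top front edge at y≈347, x 210 to 377. Its lower edge is at y≈288 and the anvil's face edge at y≈257.

```bash
python3 -c "
from h import *
f=np.load('wrist3.npz'); im,d,K,Rm,t=[f[k] for k in('im','d','K','R','t')]; P=cloud(d,K,Rm,t)
yaw=np.radians(-13.1); ex=np.array([np.cos(yaw),np.sin(yaw)]); ey=np.array([-ex[1],ex[0]])
for nm,x,y,z in(('topL',210,347,.1055),('topR',377,347,.1055),('botL',217,288,.0815),('botR',372,288,.0815),('top2L',210,540,.1055),('top2R',378,540,.1055),('anvL',264,240,.066),('anvR',378,240,.066),('anv',320,260,.0725),('plL',108,185,.058),('plR',540,185,.058),('recR',415,300,.052),('recR2',440,300,.058)):
    u,v=255+(x+.5)/5-.5,150+(y+.5)/5-.5
    a=ray(u,v,z,K,Rm,t)[:2]; print(nm,(a@ex).round(4),(a@ey).round(4),'depth z',P[int(v),int(u),2].round(4))
"
```

```text
topL 0.5134 0.3031 depth z 0.0568
topR 0.5328 0.303 depth z 0.105
botL 0.5127 0.3025 depth z 0.0558
botR 0.5333 0.3025 depth z 0.0531
top2L 0.5129 0.2783 depth z 0.1106
top2R 0.5332 0.2783 depth z 0.0999
anvL 0.5185 0.3047 depth z 0.0659
anvR 0.5348 0.3046 depth z 0.0667
anv 0.5264 0.3036 depth z 0.0744
plL 0.4954 0.3108 depth z 0.0556
plR 0.559 0.3107 depth z 0.0461
recR 0.5414 0.2909 depth z 0.0525
recR2 0.5447 0.2929 depth z 0.0592
```

```bash
python3 -c "
from h import *
f=np.load('wrist3.npz'); im,d,K,Rm,t=[f[k] for k in('im','d','K','R','t')]; P=cloud(d,K,Rm,t)
yaw=np.radians(-13.1); ex=np.array([np.cos(yaw),np.sin(yaw)]); ey=np.array([-ex[1],ex[0]])
for v in (224,240,250):
  print(v,[(u,int(1e4*(P[v,u,:2]@ex)),int(P[v,u,2]*1e4),im[v,u].tolist()) for u in range(286,346,2)])
f=np.load('side3.npz'); im=f['im']; a=ctrl.camera_info('side'); 
print([ (f['K']@(f['R']@np.array(p)+f['t'])) for p in ([.5757,.1522,.1],)])
"
```

```text
224 [(286, 5017, 590, [183, 204, 221]), (288, 5034, 604, [180, 202, 218]), (290, 5047, 589, [172, 194, 207]), (292, 5062, 587, [161, 181, 195]), (294, 5078, 592, [156, 178, 189]), (296, 5130, 1059, [145, 170, 186]), (298, 5143, 1072, [166, 207, 229]), (300, 5154, 1063, [170, 211, 230]), (302, 5166, 1080, [169, 208, 230]), (304, 5177, 1062, [169, 210, 230]), (306, 5188, 1063, [170, 212, 231]), (308, 5200, 1070, [172, 214, 233]), (310, 5211, 1064, [173, 215, 233]), (312, 5223, 1075, [174, 216, 234]), (314, 5235, 1068, [178, 220, 236]), (316, 5246, 1058, [168, 210, 231]), (318, 5258, 1065, [119, 149, 169]), (320, 5269, 1079, [115, 144, 161]), (322, 5281, 1061, [114, 141, 160]), (324, 5292, 1070, [117, 144, 162]), (326, 5304, 1068, [115, 143, 163]), (328, 5315, 1073, [116, 145, 162]), (330, 5327, 1072, [133, 160, 177]), (332, 5371, 525, [191, 214, 227]), (334, 5386, 533, [194, 217, 228]), (336, 5402, 528, [188, 212, 225]), (338, 5416, 558, [140, 157, 168]), (340, 5431, 559, [124, 140, 150]), (342, 5444, 583, [145, 163, 176]), (344, 5459, 587, [190, 214, 227])]
240 [(286, 5078, 1134, [12,
[... 1425 characters left out ...]
65, [177, 219, 237]), (310, 5210, 1069, [179, 221, 237]), (312, 5222, 1065, [180, 222, 238]), (314, 5234, 1063, [178, 221, 237]), (316, 5246, 1081, [180, 221, 238]), (318, 5258, 1064, [179, 221, 238]), (320, 5270, 1069, [180, 222, 240]), (322, 5281, 1070, [186, 226, 242]), (324, 5293, 1067, [184, 226, 242]), (326, 5305, 1063, [187, 227, 243]), (328, 5317, 1063, [171, 214, 234]), (330, 5338, 902, [110, 138, 156]), (332, 5352, 882, [71, 87, 98]), (334, 5366, 873, [108, 126, 138]), (336, 5368, 1027, [73, 81, 88]), (338, 5367, 1178, [12, 17, 15]), (340, 5375, 1204, [16, 16, 20]), (342, 5383, 1231, [16, 16, 18]), (344, 5394, 1232, [21, 21, 23])]
[array([425.19499138, 228.67654899,   1.33903889])]
```

The top of the held block measures only about 20.5 mm, while the grip reads 23.7 mm. I'll compare that with the earlier view of it on the bench.

```bash
python3 -c "
from h import *
f=np.load('w2.npz'); a=cv2.resize(f['im'][95:155,285:350],(400,370),interpolation=cv2.INTER_CUBIC)
g=np.load('side3.npz')['im'][130:230,270:370]; b=cv2.resize(g,(390,390),interpolation=cv2.INTER_CUBIC)
o=np.zeros((400,800,3),np.uint8); o[:370,:400]=a; o[:390,405:795]=b; cv2.imwrite('pics/cmp.png',o)"
```

```text
(no output)
```

View pics/cmp.png

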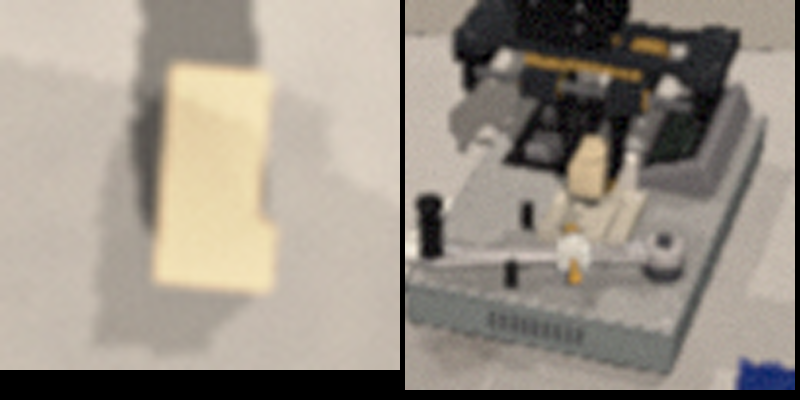

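The left crop shows that the block has a shallow rebate on its right side, about 3.5 mm deep, with a full-width lug at the near end. The grip is therefore sound, bearing on the lug, and the block is the right one. Measured within one picture, it needs about +2 mm in tester x and -4 mm in y.

```bash
python3 -m handwheel '[[0.015,-0.004,0.002,0,0,0,0],[0.015,0,0,0.012,0,0,0],[0.015,0,0,0.008,0,0,0],[0.015,0,0,0.004,0,0,0],[0.015,0,0,0.003,0,0,0],[0.015,0,0,0,0,0,0],[0.015,0,0,0,0,0,0]]'; python3 -c "
from h import *
plan(.5762,.1512,.0625,-13.1)
p=ctrl.get_state()['position'];yaw=np.radians(-13.1);print(p[0]*np.cos(yaw)+p[1]*np.sin(yaw),-p[0]*np.sin(yaw)+p[1]*np.cos(yaw))"
```

```text
time: 8.8
position: [0.5765, 0.151, 0.0637]
tool_rot: [2.461, 1.953, 0.001]
ft_force: [0.5, 0.3, -0.6]
grip_width: 0.275
grip_force: 19.9
t 8.8 pos [0.5765 0.151  0.0637] yawY -13.13 tilt [ 0.001  0.    -1.   ] turn z -0.03 now [ 0.1 -0.3  1.2] after [ 0.1 -0.3  1.2] F [ 0.5  0.3 -0.6] q7 -0.35 grip 23.9 19.9
0.5272379719297088 0.2777124195391645
```

```bash
python3 -m handwheel '[[0.015,0,0,0.001,0,0,0],[0.015,0,0,0.001,0,0,0],[0.015,0,0,0,0,0,0],[0.015,0,0,0,0,0,0]]'
```

```text
time: 9.3
position: [0.5765, 0.151, 0.0625]
tool_rot: [-2.461, -1.953, -0.001]
ft_force: [-2.5, 0.1, 5.8]
grip_width: 0.274
grip_force: 19.9
```

```bash
python3 -m handwheel '[[0.045,0,0,0,0,0,0],[0.045,0,0,0,0,0,0],[0.045,0,0,0,0,0,0],[0.045,0,0,-0.015,0,0,0],[0.045,0,0,-0.03,0,0,0],[0.045,-0.02,0,-0.04,0,0,0],[0.045,0,0,0,0,0,0],[0.045,0,0,0,0,0,0]]'; python3 -c "
from h import *
plan(.5334,.2439,.10,-13.1)
im,d,K,Rm,t=cam('wrist'); P=cloud(d,K,Rm,t); np.savez('w4.npz',im=im,d=d,K=K,R=Rm,t=t)
print(K@(Rm@np.array([.5765,.151,.07])+t),P[...,2][150:260,300:340].max())
cv2.imwrite('pics/w4.png',cv2.resize(im[0:260,180:440],None,fx=2.3,fy=2.3))"
```

```text
time: 10.3
position: [0.5716, 0.1318, 0.1469]
tool_rot: [-2.46, -1.953, -0.002]
ft_force: [-0.5, 0.1, -0.3]
grip_width: 0.515
grip_force: 0.0
t 10.3 pos [0.5716 0.1318 0.1469] yawY -13.13 tilt [ 0.     0.001 -1.   ] turn z -0.03 now [100.5 -62.7  47. ] after [100.5 -62.7  47. ] F [-0.5  0.1 -0.3] q7 -0.37 grip 44.8 0.0
[78.56966134 45.69700104  0.24667014] 0.3102026591111015
```

View pics/w4.png

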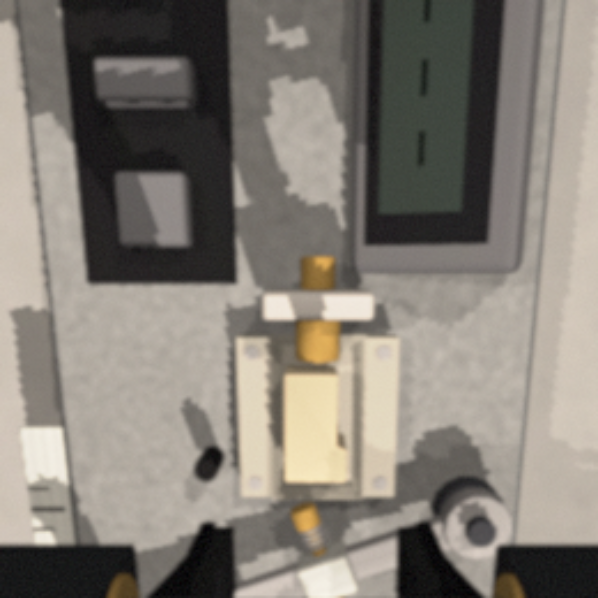

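The block lies seated in the recess at crop (313,428), about 4 px short of the anvil and square to it. Next come the keys.

```bash
python3 -c "
from h import *
f=np.load('w4.npz'); im,d,K,Rm,t=[f[k] for k in('im','d','K','R','t')]; P=cloud(d,K,Rm,t)
yaw=np.radians(-13.1); ex=np.array([np.cos(yaw),np.sin(yaw)]); ey=np.array([-ex[1],ex[0]])
q=P[168:205,307:323].reshape(-1,3); print('block top z',np.median(q[:,2]),q[:,2].std())
for nm,x,y,z in(('bl',284,373,.076),('br',337,373,.076),('bl2',286,483,.076),('br2',350,480,.076),('anv',318,362,.0725),('sq',153,210,.0575),('bar',142,80,.0575)):
    a=ray(180+x/2.3,y/2.3,z,K,Rm,t)[:2]; print(nm,(a@ex).round(4),(a@ey).round(4))
plan(.5527,.3264,.065,-13.1)"
```

```text
block top z 0.07710449358876327 0.013542224449048986
bl 0.5144 0.2993
br 0.534 0.2993
bl2 0.5146 0.2565
br2 0.5395 0.2577
anv 0.527 0.3029
sq 0.4655 0.3574
bar 0.4647 0.4004
t 10.35 pos [0.5711 0.132  0.146 ] yawY -13.09 tilt [-0.001  0.    -1.   ] turn z 0.01 now [185.2 -61.9  81.1] after [185.2 -61.9  81.1] F [-1.1 -0.8  0.1] q7 -0.37 grip 44.7 0.0
```

```bash
python3 -m handwheel '[[0,0.04,-0.014,0,0,0,0],[0,0.05,-0.018,0,0,0,0],[0,0.05,-0.016,0,0,0,0],[0,0.045,-0.014,0.03,0,0,0],[0,0,0,0.03,0,0,0],[0,0,0,0.01,0,0,0],[0,0,0,0,0,0,0],[0,0,0,0,0,0,0]]'; python3 -c "
from h import *
plan(.5527,.3264,.0535,-13.1)"
```

```text
time: 11.35
position: [0.5544, 0.3251, 0.0777]
tool_rot: [2.462, 1.951, 0.003]
ft_force: [-0.4, 0.4, 0.4]
grip_width: 0.007
grip_force: 0.0
t 11.35 pos [0.5544 0.3251 0.0777] yawY -13.21 tilt [ 0.002  0.001 -1.   ] turn z -0.11 now [ 0.8 -2.  24.2] after [ 0.8 -2.  24.2] F [-0.4  0.4  0.4] q7 -0.63 grip 0.6 0.0
```

```bash
python3 -m handwheel '[[0,0.001,-0.002,0.012,0,0,0],[0,0,0,0.006,0,0,0],[0,0,0,0.004,0,0,0],[0,0,0,0,0,0,0]]';  python3 -m handwheel '[[0,0,0,0.002,0,0,0],[0,0,0,0.001,0,0,0],[0,0,0,0,0,0,0]]'
```

```text
time: 11.85
position: [0.5512, 0.3272, 0.0546]
tool_rot: [-2.46, -1.953, 0.001]
ft_force: [-2.8, -0.5, 4.2]
grip_width: 0.004
grip_force: 2.1
time: 12.22
position: [0.5514, 0.3273, 0.0538]
tool_rot: [-2.46, -1.952, -0.0]
ft_force: [-6.6, -2.7, 15.7]
grip_width: 0.004
grip_force: 7.5
```

```bash
python3 -m handwheel '[[0,0,0,-0.01,0,0,0],[0,0,0,-0.012,0,0,0],[0,-0.02,0,0,0,0,0],[0,-0.022,0.001,0,0,0,0],[0,0,0,0,0,0,0],[0,0,0,0,0,0,0]]'; python3 -c "
from h import *
plan(.5432,.2852,.0535,-13.1)"
```

```text
time: 12.98
position: [0.5429, 0.286, 0.0733]
tool_rot: [-2.461, -1.952, -0.001]
ft_force: [-0.3, 0.5, -1.3]
grip_width: 0.01
grip_force: 0.0
t 12.97 pos [0.5429 0.286  0.0733] yawY -13.16 tilt [-0.     0.001 -1.   ] turn z -0.06 now [-0.7  0.5 19.8] after [-0.7  0.5 19.8] F [-0.3  0.5 -1.3] q7 -0.59 grip 0.8 0.0
```

```bash
python3 -m handwheel '[[0,-0.001,0,0.01,0,0,0],[0,0,0,0.006,0,0,0],[0,0,0,0.003,0,0,0],[0,0,0,0.001,0,0,0],[0,0,0,0,0,0,0],[0,0,0,0,0,0,0]]'; python3 -m handwheel '[[0,0,0,0.001,0,0,0],[0,0,0,0,0,0,0]]'
```

```text
time: 13.72
position: [0.5423, 0.2854, 0.054]
tool_rot: [-2.46, -1.953, 0.001]
ft_force: [-3.4, -0.5, 6.0]
grip_width: 0.0
grip_force: 3.0
time: 13.98
position: [0.5423, 0.2854, 0.0539]
tool_rot: [-2.459, -1.953, 0.001]
ft_force: [-4.5, -2.0, 11.1]
grip_width: 0.006
grip_force: 5.7
```

Bottomed out. Now the square key.

```bash
python3 -m handwheel '[[0,0,0,-0.01,0,0,0],[0,0,0,-0.012,0,0,0],[0,-0.02,0,0,0,0,0],[0,-0.022,0.001,0,0,0,0],[0,0,0,0,0,0,0],[0,0,0,0,0,0,0]]'; python3 -c "
from h import *
plan(.5338,.2435,.0535,-13.1)"
```

```text
time: 14.72
position: [0.5341, 0.2438, 0.0743]
tool_rot: [-2.461, -1.952, -0.0]
ft_force: [0.1, 0.3, -1.0]
grip_width: 0.003
grip_force: 0.0
t 14.72 pos [0.5341 0.2438 0.0743] yawY -13.16 tilt [-0.     0.001 -1.   ] turn z -0.06 now [-0.4 -0.2 20.8] after [-0.4 -0.2 20.8] F [ 0.1  0.3 -1. ] q7 -0.55 grip 0.2 0.0
```

```bash
python3 -m handwheel '[[0,0,0,0.01,0,0,0],[0,0,0,0.006,0,0,0],[0,0,0,0.003,0,0,0],[0,0,0,0.001,0,0,0],[0,0,0,0.001,0,0,0],[0,0,0,0,0,0,0],[0,0,0,0,0,0,0]]'
```

```text
time: 15.6
position: [0.5338, 0.2444, 0.054]
tool_rot: [-2.46, -1.953, 0.0]
ft_force: [-3.7, 0.8, 6.2]
grip_width: 0.008
grip_force: 3.0
```

```bash
python3 -m handwheel '[[0,0,0,0.001,0,0,0],[0,0,0,0,0,0,0]]';  python3 -m handwheel '[[0,0,0,-0.01,0,0,0],[0,0,0,-0.02,0,0,0],[0.04,0,0,-0.04,0,0,-10],[0.087,0,0,-0.03,0,0,-10],[0.087,0,0,-0.02,0,0,-10],[0.087,0,0,0,0,0,-10],[0.087,0,0,0,0,0,-10],[0.087,0,0,0,0,0,-10],[0.087,0,0,0,0,0,-10],[0.087,0,0,0,0,0,-10],[0.087,0,0,0,0,0,-10],[0.087,0,0,0,0,0,0]]'; python3 -c "
from h import *
plan(.466,.076,.15,76.9)
for n in('scene','side'):
    im,d,K,Rm,t=cam(n); P=cloud(d,K,Rm,t); hsv=cv2.cvtColor(im,cv2.COLOR_BGR2HSV)
    k=(d>0)&(P[...,2]>.085)&(P[...,2]<.125)&(hsv[...,2]<75)&(abs(P[...,0]-.466)<.03)&(abs(P[...,1]-.075)<.03)
    q=P[k]; v,u=np.where(k); c=np.median(q,0); mu=(np.percentile(u,3)+np.percentile(u,97))/2; a=ray(mu,np.median(v),c[2],K,Rm,t); cc=-Rm.T@t; w=a[:2]-cc[:2]; w/=np.linalg.norm(w)
    r=q[:,:2]+.0085*w*.85; print(n,k.sum(),c.round(4),'axis est',r.mean(0).round(4))
"
```

```text
time: 15.85
position: [0.5337, 0.2444, 0.0539]
tool_rot: [-2.459, -1.952, 0.0]
ft_force: [-5.8, -0.7, 10.9]
grip_width: 0.008
grip_force: 5.9
time: 17.35
position: [0.5348, 0.2435, 0.1733]
tool_rot: [0.363, 3.119, 0.001]
ft_force: [0.1, 0.2, -0.1]
grip_width: 0.979
grip_force: 0.0
t 17.35 pos [0.5348 0.2435 0.1733] yawY 76.72 tilt [ 0.001  0.    -1.   ] turn z -0.18 now [  28.5 -178.8   23.2] after [  29.1 -178.7   23.2] F [ 0.1  0.2 -0.1] q7 0.93 grip 85.2 0.0
scene 85 [0.4634 0.0687 0.1071] axis est [0.4676 0.076 ]
side 52 [0.4685 0.0681 0.1049] axis est [0.4673 0.0755]
```

```bash
python3 -m handwheel '[[0.087,0.007,-0.045,0,0,0,0],[0.087,0.007,-0.045,0,0,0,0],[0.087,0.007,-0.045,0,0,0,0],[0.087,0.006,-0.044,0.01,0,0,0],[0.087,0,0,0.02,0,0,0],[0.087,0,0,0,0,0,0],[0.087,0,0,0,0,0,0]]'; python3 -c "
from h import *
plan(.4675,.0757,.082,76.9)"
```

```text
time: 18.32
position: [0.4678, 0.0762, 0.1432]
tool_rot: [0.359, 3.12, 0.0]
ft_force: [-0.2, 0.3, -0.4]
grip_width: 0.998
grip_force: 0.0
t 18.32 pos [0.4678 0.0762 0.1432] yawY 76.87 tilt [ 0.001  0.    -1.   ] turn z -0.03 now [ 0.2 -0.6 61.2] after [ 0.2 -0.6 61.2] F [-0.2  0.3 -0.4] q7 1.12 grip 86.8 0.0
```

```bash
python3 -m handwheel '[[0.087,0,0,0.03,0,0,0],[0.06,0,0,0.031,0,0,0],[0.035,0,0,0,0,0,0],[0.01,0,0,0,0,0,0],[0.01,0,0,0,0,0,0],[0.01,0,0,0,0,0,0],[0.01,0,0,0,0,0,0],[0.01,0,0,0,0,0,0],[0.01,0,0,0,0,0,0],[0.01,0,0,0,0,0,0]]' 30; python3 -c "
from h import *
plan(.4690,.1357,.082,76.9)"
```

```text
time: 19.58
position: [0.4672, 0.0751, 0.0815]
tool_rot: [-0.36, -3.121, 0.001]
ft_force: [-0.9, -2.0, 1.6]
grip_width: 0.205
grip_force: 29.4
t 19.57 pos [0.4672 0.0751 0.0815] yawY 76.85 tilt [-0.    -0.001 -1.   ] turn z -0.05 now [12.  59.4 -0.5] after [12.  59.5 -0.5] F [-0.9 -2.   1.6] q7 1.16 grip 17.9 29.4
```

```bash
python3 -m handwheel '[[0.01,0.0024,0.007,0,0,0,0],[0.01,0.002,0.007,0,0,0,0],[0.01,0.0017,0.007,0,0,0,0],[0.01,0.0014,0.007,0,0,0,0],[0.01,0.0011,0.007,0,0,0,0],[0.01,0.0008,0.007,0,0,0,0],[0.01,0,0,0,0,0,0],[0.01,0,0,0,0,0,0]]' 40; python3 -c "
from h import *
plan(.4690,.1357,.082,76.9)"
```

```text
time: 20.58
position: [0.4676, 0.1182, 0.0814]
tool_rot: [-0.36, -3.121, 0.001]
ft_force: [-1.7, -4.5, 4.2]
grip_width: 0.203
grip_force: 39.1
t 20.57 pos [0.4676 0.1182 0.0814] yawY 76.85 tilt [-0. -0. -1.] turn z -0.05 now [ 2.6 17.3 -0.6] after [ 2.6 17.3 -0.6] F [-1.7 -4.5  4.2] q7 1.08 grip 17.6 39.1
```

```bash
python3 -m handwheel '[[0.01,0.0003,0.005,0,0,0,0],[0.01,0.0002,0.005,0,0,0,0],[0.01,0,0.004,0,0,0,0],[0.01,0,0,0,0,0,0],[0.01,0,0,0,0,0,0]]' 40; python3 -c "
from h import *
plan(.4690,.1357,.082,76.9)
o=np.zeros((560,800,3),np.uint8)
im,d,K,Rm,t=cam('wrist'); np.savez('w5.npz',im=im,d=d,K=K,R=Rm,t=t); 
o[:250,:400]=cv2.resize(im,(400,250))
for n,x0,(u0,v0) in(('side',0,(255,150)),('scene',400,(210,150))):
    im,d,K,Rm,t=cam(n); np.savez(n+'5.npz',im=im,d=d,K=K,R=Rm,t=t); o[255:555,x0:x0+400]=cv2.resize(im[v0:v0+75,u0:u0+100],(400,300),interpolation=cv2.INTER_CUBIC)
cv2.imwrite('pics/f5.png',o)"
```

```text
time: 21.2
position: [0.4699, 0.1306, 0.0814]
tool_rot: [-0.361, -3.119, 0.003]
ft_force: [-2.4, -8.2, 5.5]
grip_width: 0.2
grip_force: 39.1
t 21.2 pos [0.4699 0.1306 0.0814] yawY 76.8 tilt [-0.002 -0.002 -1.   ] turn z -0.1 now [ 2.   4.8 -0.6] after [ 2.   4.8 -0.6] F [-2.4 -8.2  5.5] q7 1.06 grip 17.4 39.1
```

View pics/f5.png

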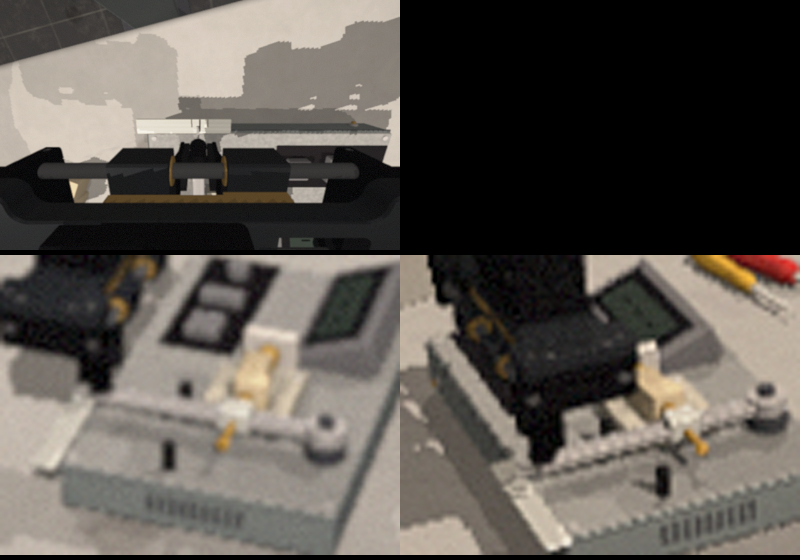

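Wrist inset (top left): the pointer and marks show at about (198,125), i.e. (317,200) at full size. I'll use the last picture on those marks.

```bash
python3 -c "
from h import *
f=np.load('w5.npz'); im=f['im']; cv2.imwrite('pics/p5.png',cv2.resize(im[180:245,270:370],(800,520),interpolation=cv2.INTER_CUBIC))
K,Rm,t=f['K'],f['R'],f['t']
p=np.array([.4699,.1306,.07]);c=K@(Rm@p+t);print(c[:2]/c[2])"
```

```text
[315.91625448 236.34504823]
```

View pics/p5.png

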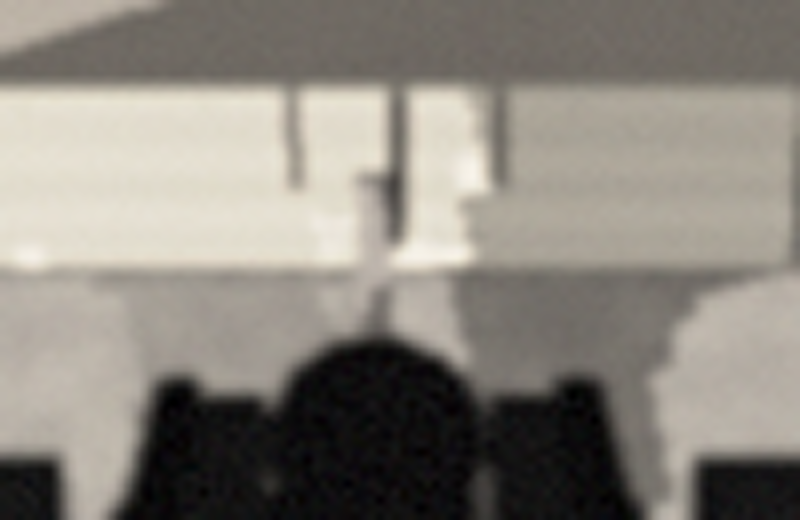

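The pointer sits at x≈371 and the long mark at x≈397; the short marks, 9.5 mm to either side, are at 294 and 500. It is 2.4 mm short to the right, well inside tolerance, which agrees with the measured travel. I'll add 2 mm and check.

```bash
python3 -m handwheel '[[0.01,0,0.002,0,0,0,0],[0.01,0,0,0,0,0,0],[0.01,0,0,0,0,0,0],[0.01,0,0,0,0,0,0],[0.01,0,0,0,0,0,0],[0.01,0,0,0,0,0,0],[0.01,0,0,0,0,0,0],[0.01,0,0,0,0,0,0]]' 40; python3 -c "
from h import *
im,d,K,Rm,t=cam('wrist'); g=cv2.cvtColor(im,cv2.COLOR_BGR2GRAY).astype(float)
print('marks row',g[193:199,300:340].mean(0).round(0).astype(int).tolist()); print('pointer row',g[203:208,300:340].mean(0).round(0).astype(int).tolist()); print('old', cv2.cvtColor(np.load('w5.npz')['im'],cv2.COLOR_BGR2GRAY)[203:208,300:340].mean(0).round(0).astype(int).tolist())
s=ctrl.get_state()['position'];a=s-np.array([.4672,.0751,.0815]);print(a[0]*.2267+a[1]*.974)"
```

```text
time: 22.35
position: [0.4702, 0.1323, 0.0813]
tool_rot: [-0.361, -3.119, 0.004]
ft_force: [-3.5, -8.2, 6.9]
grip_width: 0.204
grip_force: 39.0
marks row [221, 222, 212, 168, 144, 184, 217, 222, 220, 220, 220, 220, 220, 221, 223, 206, 148, 120, 178, 216, 222, 220, 220, 219, 218, 220, 220, 218, 203, 159, 121, 138, 160, 164, 164, 164, 164, 164, 164, 164]
pointer row [222, 222, 221, 215, 212, 220, 229, 232, 230, 229, 226, 226, 225, 221, 205, 183, 167, 161, 171, 202, 221, 222, 221, 221, 221, 222, 222, 222, 216, 189, 165, 164, 166, 168, 165, 166, 166, 166, 167, 166]
old [222, 222, 221, 222, 222, 219, 214, 213, 219, 224, 223, 222, 222, 220, 207, 187, 174, 150, 109, 87, 134, 194, 221, 223, 222, 222, 220, 208, 192, 184, 181, 171, 161, 162, 166, 167, 166, 167, 166, 167]
0.05635497571461154
```

```bash
python3 -c "
from bench import ctrl
print(ctrl.close_job())"
```

```text
the job is handed in; nothing more can be done
None
```

I handed the job in: the block is seated in the nest, all three keys were pressed fully down and released in order, and the gripper is still holding the lever with its pointer on the middle mark. It took about 22 s of the 64 s, and the result of the judging was not shown.

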